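# Stack a two-tier kiln shelf for firing glass

## Task

Get this kiln load ready for firing: on the big kiln shelf, lay the two thick kiln bars on the two bare marks in the white wash, one on each, and the painted teal glass flat in the middle between them. Bridge the two bars with the narrow kiln shelf, centred over the big one, its length in line with the big one's length, and lay the amber rondel, which is domed and needs headroom, on the middle of this top tier. Leave the thin bar and the red pencil lying on the pale wooden board.

Things in the scene. Friction and masses are not known exactly. Their poses are not given: they have to be found in the camera images.
- lower_shelf: the big kiln shelf: a fixed buff slab 150 (x) x 230 (y) x 15 (z) mm on the bench, left or right of the robot, its top brushed with white kiln wash except for two bare buff oblong marks, 112 mm along x and 34 mm along y, centred at x = 0, y = +70 and -70 mm in its frame (near its short ends). Origin: centre of its underside, so its top is at z = 15 mm
- upper_shelf: the narrow kiln shelf that makes the top tier: a loose buff slab with white wash on top, 64 (x) x 200 (y) x 12 (z) mm, 0.25 to 0.4 kg; starts on the far part of the pale wooden board. Origin: centre of its underside; its length is along y; grip it across its 64 mm. Its ends overhang the bars by 14 mm when in place
- bar_a: one of the two thick kiln bars: loose, buff, square, 110 mm long (its x axis) x 32 mm wide x 32 mm high, about 0.2 kg, lying down; a dark bore shows in its ends. Origin: centre of its underside. The two thick bars are alike and either may go on either mark
- bar_b: the other thick kiln bar, the same as bar_a
- bar_low: the thin kiln bar, which is not wanted: browner, 110 mm long (x) x 20 mm wide x 20 mm high, lying on the pale wooden board. Origin: centre of its underside
- teal_glass: a loose flat oblong of teal glass, 40 (x) x 56 (y) x 6 mm, 34 g, with a thin black border and leaf painted on top. Origin: centre of its underside; either way round will do
- rondel: a loose round rondel of amber glass, 54 mm across, its rolled rim 9 mm thick, its domed centre 13.5 mm high, 40 g. Origin: centre of its flat underside; grip it across its rim
- pencil: a red glass pencil, 117 mm long (x) x 19 x 15 mm, lying on the pale wooden board. Origin: centre of its underside; not wanted for the job
- ware_board: the fixed pale wooden board 290 (x) x 290 (y) x 12 mm on which all loose parts lie at the start. Origin: centre of its underside (top at z = 12 mm). The narrow kiln shelf lies along its far edge, the other parts in two columns of three, in any order, rows about 72 mm apart (along x), columns 132 mm; bars and pencil lie roughly along its y axis
There are look-alikes about, which are no part of the job. Several things have the shape of the teal_glass; the one meant has the colours described above.

How it is judged:
By the outcome, as a careful person would: the job done as asked, in the order asked, and still so for the second after the job is handed in, with the robot touching nothing.
It also fails if it takes over 122 s, if anything falls off the work surface, if the arm or the gripper's body presses on something with over 40 N, if the wrist force passes 120 N, or if a joint passes its speed limit or range.

## Robot

A 6-joint arm with a two-finger parallel gripper is mounted at the origin on a cart in front of the work surface, level with it; the furniture and walls round the work are solid. World frame = base frame: x ahead of the robot, y to its left, z up, the work surface at z = 0. Lengths are in mm, angles in rad, forces in N, time in s.
With the tool pointing down it reaches from about 350 to 775 mm from the base axis. Payload 7.3 kg.
Tool frame: the origin (TCP) lies at the very end of the fingers, on their centre line; the grasp point (between the pads) lies behind it (bot.grip_point_offset is the z of the grasp point in the tool frame, in mm); z points along the fingers, y is the line along which they close (so a half turn about z gives the same grasp; the last joint's range is limited). The gripper opens to 92 mm and grips with 3 to 60 N. Pads are 19 mm wide; open, the fingers measure 130 mm over their backs; the gripper's body (75 mm by 190 mm) begins 47 mm behind the grasp point.
Start: joints at [-0.146, 0.342, 1.524, -0, 1.275, -0.146], TCP at [525.019, 0.019, 226.741] pointing down, gripper open.
Joint ranges: [-2.53, 2.53], [-0.77, 2.02], [0.04, 2.7], [-1, 4.14], [0.28, 2.66], [-3.11, 3.11]. Speed limits (rad/s): [2.57, 2.57, 3.14, 3.14, 3.14, 3.14].

## Interface

Orientations are given as [roll, pitch, yaw] about the fixed x, y, z axes, in that order (R = Rz(yaw) Ry(pitch) Rx(roll)).
In Python, from plant import bot gives the robot as it stands. The module is installed in compiled form; this text tells all that it offers.
- The arm moves only by the shell command python3 -m crank 'ROWS'. ROWS is JSON, a list that holds one entry, the list of rows, each a list of 5 numbers: the opening, from 0 (shut) to 1 (fully open), then the shift along the tool's x, y, z in cm, then the turn about the tool's z in degrees. In form: [[[claw, x, y, z, turn], ...]]. A call has exactly 10 rows; each row is the pose to reach, as a shift and turn from the pose commanded when the call began, along the tool's axes at that moment; what a row does not reach only later rows make up. A row lasts 1/10 s, in which the tool goes at most 50 mm and 8.59 degrees, less where a joint would pass 70% of its speed; a pose out of reach is approached as far as the arm can. A call with a gripper value outside its range is refused whole. The fingers move at their own pace and stop on an object; the grip force is fixed at half the most. Time passes only in rows, so rows that repeat a pose let the fingers close, or fill a call up. It gives the time, the measured TCP pose, the force, the opening and the grip force at its end, in the units of the state.
- bot.get_obs(): the state, without advancing time (a new reading comes with each control period).
- bot.capture(name): name is "scene" or "side" or "wrist"; returns (picture, depth): 420x560x3 uint8, red, green, blue; 420x560 float32, mm along the optical axis (not along the pixel's ray), 0 where there is no reading.
- bot.calibration(name): a dict with "vertical_fov" (degrees; the focal length in pixels is half the picture's height over the tangent of half this angle, whatever the lens; pixels are square), "cx", "cy" (the principal point, pixels), "D" ([k1, k2, p1, p2, k3] as OpenCV has them; the pictures are not rectified), "rvec" (rotation vector, rad) and "tvec" (3), from world to camera coordinates, as OpenCV has them; the wrist camera has in their place "tool_from_camera" (4x4, takes a point from camera to tool coordinates, whose origin is the TCP and whose axes are the flange's). Camera axes: x right, y down, z forward; pixel columns grow to the right and rows downward; lengths in mm; the calibration is good to about 2 mm. A picture is of the moment at which its call begins: read the wrist's pose just before it. calibration takes no time and is no camera call.
- bot.close_job(): hands the job in; it is judged then, once.
The state is a dict: "time": time; "joint_positions": joint angles; "dq": joint speeds; "tau": joint torques, N m; "tool_pos": TCP position; "tcp_rot": TCP orientation; "contact_force": force on the tool from outside, world axes, zero at the start; "moment": the same for the moment, N m; "grip_width": finger opening in mm; "finger_force": force on a finger pad.
Only numpy, scipy, OpenCV 4.12 (cv2) and the standard library are available. Lean on these libraries where they do the work, as an engineer would, in place of code of your own. Each camera call takes 0.05 s, during which the arm holds its last target. There are 200 camera calls.

## Working session

There is one attempt and no reset: what is moved stays moved. The work goes in short steps, Python scripts to look and compute and a shell command to move; the robot and the scene stay as the last step left them, time stands still between calls to the robot, and variables do not carry over. Pictures are saved under pics/ and viewed, at most 14 in all, crops included, and the job is handed in when it is done.

```bash
mkdir -p pics; ls; cat > h.py <<'E'
import numpy as np, cv2
from scipy.spatial.transform import Rotation as Ro
from plant import bot
def K(c):
    f=210/np.tan(np.radians(c["vertical_fov"])/2)
    return np.array([[f,0,c["cx"]],[0,f,c["cy"]],[0,0,1]])
def T():
    o=bot.get_obs(); M=np.eye(4); M[:3,:3]=Ro.from_euler('xyz',o["tcp_rot"]).as_matrix(); M[:3,3]=o["tool_pos"]; return M
def snap(n):
    """picture, depth, K, D, world_from_camera"""
    c=bot.calibration(n)
    if n=="wrist": W=T()@np.array(c["tool_from_camera"])
    else:
        M=np.eye(4); M[:3,:3]=cv2.Rodrigues(np.array(c["rvec"],float))[0]; M[:3,3]=np.array(c["tvec"],float).ravel(); W=np.linalg.inv(M)
    p,d=bot.capture(n)
    return dict(p=p,d=d,K=K(c),D=np.array(c["D"],float),W=W)
def rays(s,uv):
    uv=np.asarray(uv,float).reshape(-1,1,2)
    n=cv2.undistortPoints(uv,s["K"],s["D"]).reshape(-1,2)
    return np.c_[n,np.ones(len(n))]
def onplane(s,uv,z):
    r=rays(s,uv)@s["W"][:3,:3].T; o=s["W"][:3,3]
    return o+r*((z-o[2])/r[:,2])[:,None]
def cloud(s):
    h,w=s["d"].shape; u,v=np.meshgrid(np.arange(w),np.arange(h))
    r=rays(s,np.c_[u.ravel(),v.ravel()])*s["d"].reshape(-1,1)
    return (r@s["W"][:3,:3].T+s["W"][:3,3]).reshape(h,w,3)
def save(s,n): cv2.imwrite("pics/"+n,s["p"][...,::-1])
E
python3 - <<'E'
from h import *
import pickle
o=bot.get_obs(); print(o, bot.grip_point_offset)
for n in("scene","side","wrist"):
    s=snap(n); save(s,n+"0.png"); pickle.dump(s,open(n+"0.pkl","wb")); print(n,s["W"].round(2).tolist(),s["D"])
a=[cv2.imread(f"pics/{n}0.png") for n in("scene","side")]
E
```

```text
pics
{'time': 0.0, 'joint_positions': array([-1.45972121e-01,  3.42714177e-01,  1.52498936e+00,  8.66440097e-07,
        1.27538613e+00, -1.45982669e-01]), 'dq': array([ 6.76517351e-04, -1.15133899e-03,  1.96567328e-04,  2.17298445e-04,
        3.25826480e-05,  4.58472197e-05]), 'tau': array([ 7.61924657e-04, -4.31245601e+01, -2.44219762e+01,  7.17750052e-02,
        5.59406646e-02, -1.04314388e-04]), 'tool_pos': array([5.24609340e+02, 9.45952633e-02, 2.26059042e+02]), 'tcp_rot': array([-3.14011168e+00, -2.18582807e-04,  1.57080646e+00]), 'contact_force': array([-0.513291  , -0.03553794, -0.12393575]), 'moment': array([ 0.00487072, -0.00065029,  0.01537759]), 'finger_force': 0.0, 'grip_width': 92.09580280824939} -18.8
scene [[-0.87, -0.25, 0.42, 211.21], [-0.48, 0.48, -0.73, 643.64], [-0.02, -0.84, -0.54, 514.84], [0.0, 0.0, 0.0, 1.0]] [-0.03850734  0.          0.          0.          0.        ]
side [[0.97, -0.17, 0.19, 407.19], [-0.25, -0.65, 0.72, -677.68], [0.0, -0.74, -0.67, 682.92], [0.0, 0.0, 0.0, 1.0]] [0.02695008 0.         0.         0.         0.        ]
wrist [[1.0, -0.0, -0.0, 524.4], [-0.0, -0.97, -0.25, 64.91], [-0.0, 0.25, -0.97, 383.7], [0.0, 0.0, 0.0, 1.0]] [-0.01247339  0.          0.          0.          0.        ]
```

View pics/scene0.png

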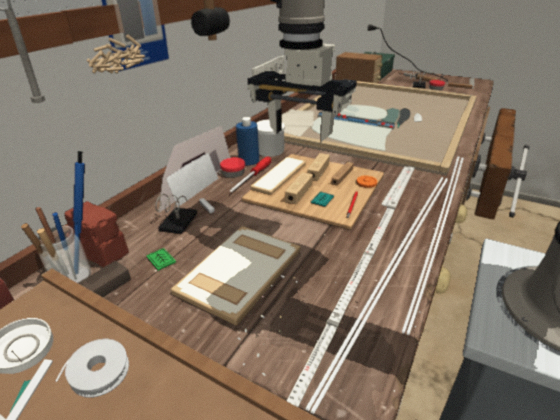

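View pics/side0.png

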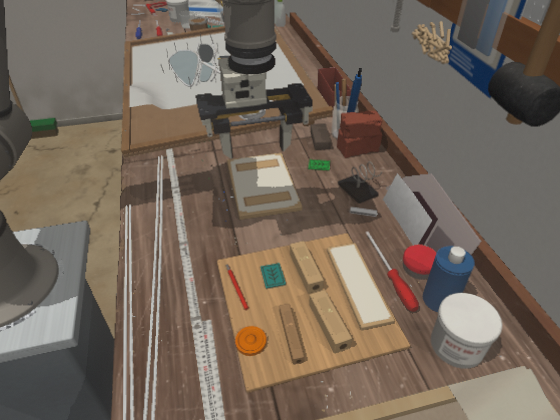

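The scene view shows the big shelf at (238,272) and the board at (315,190). The side view has the big shelf at (263,183). On the board it shows pencil (235,287), teal (273,275), thick bars (307,265) and (330,320), thin bar (292,332), rondel (251,340) and narrow shelf (358,285).

```bash
python3 - <<'E'
from h import *
import pickle
s=pickle.load(open("side0.pkl","rb")); C=cloud(s)
for n,u,v in [("big",263,183),("pencil",235,287),("teal",273,275),("bar1",307,262),("bar2",328,318),("thin",292,330),("rond",251,340),("ushelf",358,285),("bench",200,350)]:
    print(n,C[v,u].round(1), onplane(s,[(u,v)],20).round(0)[0])
w=pickle.load(open("wrist0.pkl","rb"));print(w["K"][0,0], cloud(w)[[0,0,419,419,210],[0,559,0,559,280]].round(0))
E
```

```text
big [566.8 171.8  12.6] [565. 162.  20.]
pencil [ 445.  -137.5   16.7] [ 445. -140.   20.]
teal [ 522.4 -126.9   16.8] [ 522. -130.   20.]
bar1 [ 589.7 -133.    42.8] [ 596. -114.   20.]
bar2 [ 588.  -266.2   43.1] [ 595. -251.   20.]
thin [ 523.4 -267.    32.5] [ 526. -259.   20.]
rond [ 452.2 -263.3   24.3] [ 453. -261.   20.]
ushelf [ 673.5 -195.8   21.9] [ 674. -194.   20.]
bench [ 365.1 -248.3    5.4] [ 366. -258.   20.]
306.2774431113461 [[-507.  534. -882.]
 [ 837.  207.   -1.]
 [ 524.   65.  384.]
 [ 590.   -0.  328.]
 [ 525.  -36.   -1.]]
```

```bash
python3 -m crank '[[[1,3,1,0,0],[1,6.5,2,0,0],[1,10,3,0,0],[1,13.5,4,0,0],[1,16,4,0,0],[1,17,4,0,0],[1,17,4,0,0],[1,17,4,0,0],[1,17,4,0,0],[1,17,4,0,0]]]'
python3 - <<'E'
from h import *
import pickle
s=snap("wrist"); save(s,"w1.png"); pickle.dump(s,open("w1.pkl","wb"))
E
python3 -m crank '[[[1,-4,0,0,0],[1,-8,0,0,0],[1,-12,0,0,0],[1,-16,0,0,0],[1,-20,0,0,0],[1,-24,0,0,0],[1,-28,0,0,0],[1,-31,0,0,0],[1,-31,0,0,0],[1,-31,0,0,0]]]'
python3 - <<'E'
from h import *
import pickle
s=snap("wrist"); save(s,"w2.png"); pickle.dump(s,open("w2.pkl","wb"))
E
python3 -m crank '[[[1,-3,0,0,0],[1,-6,0,0,0],[1,-9,0,0,0],[1,-10,0,0,0],[1,-10,0,0,0],[1,-10,0,0,0],[1,-10,0,0,0],[1,-10,0,0,0],[1,-10,0,0,0],[1,-10,0,0,0]]]'
python3 - <<'E'
from h import *
import pickle
s=snap("wrist"); save(s,"w3.png"); pickle.dump(s,open("w3.pkl","wb"))
E
```

```text
time: 1.15
tool_pos: [565.1, 168.8, 226.9]
tcp_rot: [3.141, 0.0, 1.569]
contact_force: [-0.6, -0.3, -0.4]
grip_width: 91.7
finger_force: 0.0
time: 2.2
tool_pos: [564.7, -140.7, 226.7]
tcp_rot: [-3.142, -0.0, 1.569]
contact_force: [0.2, 0.5, -1.8]
grip_width: 92.2
finger_force: 0.0
time: 3.25
tool_pos: [565.1, -239.5, 226.8]
tcp_rot: [3.141, 0.0, 1.571]
contact_force: [1.1, 0.0, 0.8]
grip_width: 91.9
finger_force: 0.0
```

View pics/w1.png

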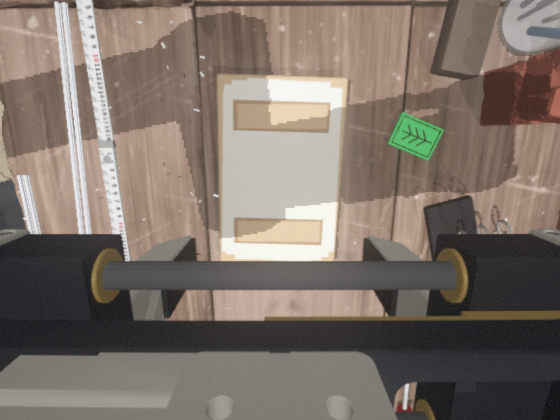

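View pics/w3.png

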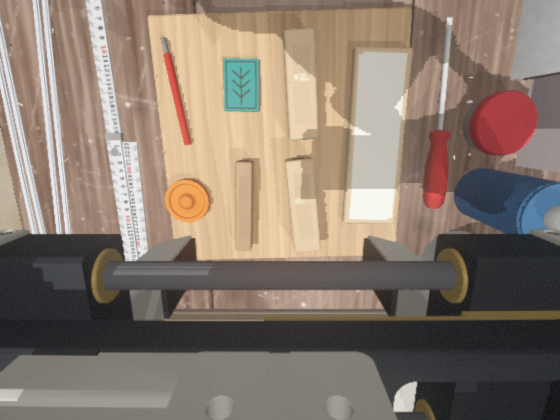

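Wrist view w1 shows the big shelf centred near (282,170), with bare marks at (282,116) and (278,231). In w3, pencil is at (176,92), teal (242,85), thick bars (301,85) and (303,205), thin bar (243,205), rondel (187,201) and narrow shelf (377,135).

```bash
cat > seg.py <<'E'
from h import *
import pickle
def rect(P):
    (c,(a,b),t)=cv2.minAreaRect(P.astype(np.float32))
    if a<b: a,b,t=b,a,t+90
    return np.round(c,1),round(a,1),round(b,1),round((t+90)%180-90,1)  # long axis angle from world x
def blob(s,seed,lo,hi,ztop,extra=None):
    C=cloud(s); m=((C[...,2]>lo)&(C[...,2]<hi)).astype(np.uint8)
    if extra is not None: m&=extra.astype(np.uint8)
    m[235:]=0 if seed[1]<235 else m[235:]
    m=cv2.morphologyEx(m,cv2.MORPH_OPEN,np.ones((3,3),np.uint8))
    n,L=cv2.connectedComponents(m,connectivity=4)
    k=L[seed[1],seed[0]]; mm=(L==k)
    assert k
    z=np.median(C[...,2][cv2.erode(mm.astype(np.uint8),np.ones((5,5)))>0])
    c=max(cv2.findContours(mm.astype(np.uint8),cv2.RETR_EXTERNAL,cv2.CHAIN_APPROX_NONE)[0],key=cv2.contourArea)
    return round(float(z),1), rect(onplane(s,c.reshape(-1,2),ztop)[:,:2])
E
python3 - <<'E'
from seg import *
w3=pickle.load(open("w3.pkl","rb")); w2=pickle.load(open("w2.pkl","rb")); w1=pickle.load(open("w1.pkl","rb"))
C=cloud(w3); print("board z",np.median(C[20:220,210:225,2]), "bench",np.median(cloud(w1)[60:200,140:200,2]), "shelf", np.median(cloud(w1)[145:200,230:330,2]))
hsv=cv2.cvtColor(w3["p"],cv2.COLOR_RGB2HSV)
for n,sd,lo,hi,zt in [("barN",(301,85),34,55,44),("barF",(303,205),34,55,44),("thin",(243,205),24,40,32),("ushelf",(377,135),18,34,24)]:
    for w in (w3,):
        print(n,blob(w,sd,lo,hi,zt))
teal=(hsv[...,0]>80)&(hsv[...,0]<100)&(hsv[...,1]>90); rond=(hsv[...,0]>4)&(hsv[...,0]<14)&(hsv[...,1]>215)
print("teal",blob(w3,(230,80),5,40,18,teal),"rond",blob(w3,(175,201),5,60,18,rond))
print("shelf",blob(w1,(283,170),8,24,15)); 
h1=cv2.cvtColor(w1["p"],cv2.COLOR_RGB2HSV); print("hsv mark",h1[116,282],h1[231,270],"wash",h1[170,282],h1[95,282])
print("hsv",hsv[80,230],hsv[201,175],hsv[85,301], hsv[190,243])
E
```

```text
board z 11.627227504693423 bench -0.6129407882312989 shelf 15.012867256625498
barN (43.6, (array([ 587.9, -130.2]), 108.8, 32.0, -86.2))
barF (43.8, (array([ 591.3, -249.9]), 90.4, 31.7, -83.6))
thin (31.9, (array([ 523.5, -253.3]), 88.7, 19.4, 88.0))
ushelf (23.8, (array([ 674.5, -186.8]), 198.1, 64.5, 89.1))Traceback (most recent call last):
  File "<stdin>", line 9, in <module>
  File "seg.py", line 14, in blob
    assert k
           ^
AssertionError
```

```bash
sed -i '/m\[235:\]/d' seg.py
python3 - <<'E'
from seg import *
w3=pickle.load(open("w3.pkl","rb")); w2=pickle.load(open("w2.pkl","rb")); w1=pickle.load(open("w1.pkl","rb"))
hsv=cv2.cvtColor(w3["p"],cv2.COLOR_RGB2HSV)
print("barF",blob(w3,(303,205),34,55,44))
h1=cv2.cvtColor(w1["p"],cv2.COLOR_RGB2HSV); print("hsv mark",h1[116,282],h1[231,270],"wash",h1[170,282],h1[95,282])
print("hsv",hsv[80,230],hsv[201,175],hsv[85,301], hsv[190,243])
b=lambda m:max(cv2.findContours(m.astype(np.uint8),cv2.RETR_EXTERNAL,cv2.CHAIN_APPROX_NONE)[0],key=cv2.contourArea).reshape(-1,2)
teal=(hsv[...,0]>75)&(hsv[...,0]<105)&(hsv[...,1]>80); teal[:,300:]=0;teal[:,:215]=0;teal[130:]=0
rond=(hsv[...,0]<16)&(hsv[...,1]>200); rond[:,:160]=0; rond[:,215:]=0; rond[:170]=0;rond[230:]=0
for n,m,z in(("teal",teal,18),("rond",rond,17)):
    c=b(m); print(n,c.mean(0),rect(onplane(w3,c,z)[:,:2]),"depth z",np.median(cloud(w3)[m][:,2]), "max",np.percentile(cloud(w3)[m][:,2],97))
print("shelf",blob(w1,(283,170),8,24,15))
mk=(h1[...,1]>65)&(h1[...,0]<25)
for n,r in(("m+",(100,135,225,340)),("m-",(215,247,227,330))):
    m=np.zeros_like(mk);m[r[0]:r[1],r[2]:r[3]]=mk[r[0]:r[1],r[2]:r[3]]
    m=cv2.morphologyEx(m.astype(np.uint8),cv2.MORPH_OPEN,np.ones((3,3),np.uint8))
    print(n,rect(onplane(w1,b(m),15)[:,:2]))
E
```

```text
barF (43.8, (array([ 592.4, -259.7]), 110.3, 31.7, -83.6))
hsv mark [ 17  56 235] [ 18  59 234] wash [ 20  16 195] [ 30   3 247]
hsv [ 88 116 181] [ 15 158 244] [ 18  61 230] [ 15  80 205]
teal [240.96385542  84.13855422] (array([ 521.7, -125.8]), 54.0, 38.6, 89.1) depth z 17.436691735990166 max 19.017286697002618Traceback (most recent call last):
  File "<stdin>", line 11, in <module>
  File "<stdin>", line 7, in <lambda>
ValueError: max() iterable argument is empty
```

```bash
python3 - <<'E'
from seg import *
w3=pickle.load(open("w3.pkl","rb")); w2=pickle.load(open("w2.pkl","rb")); w1=pickle.load(open("w1.pkl","rb"))
b=lambda m:max(cv2.findContours(m.astype(np.uint8),cv2.RETR_EXTERNAL,cv2.CHAIN_APPROX_NONE)[0],key=cv2.contourArea).reshape(-1,2)
hsv=cv2.cvtColor(w3["p"],cv2.COLOR_RGB2HSV)
rond=(hsv[...,0]<17)&(hsv[...,1]>130); rond[:,:155]=0; rond[:,215:]=0; rond[:165]=0;rond[235:]=0
c=b(rond); P=onplane(w3,c,17)[:,:2]; print("rond",cv2.minEnclosingCircle(P.astype(np.float32)),rect(P),"z",np.percentile(cloud(w3)[rond][:,2],[10,50,95]))
print("shelf",blob(w1,(283,170),8,24,15))
h1=cv2.cvtColor(w1["p"],cv2.COLOR_RGB2HSV);mk=(h1[...,1]>40)&(h1[...,0]<25)
for n,r in(("m+",(92,138,225,340)),("m-",(210,248,226,332))):
    m=np.zeros_like(mk);m[r[0]:r[1],r[2]:r[3]]=mk[r[0]:r[1],r[2]:r[3]]
    m=cv2.morphologyEx(m.astype(np.uint8),cv2.MORPH_OPEN,np.ones((3,3),np.uint8))
    print(n,rect(onplane(w1,b(m),15)[:,:2]))
# two-view heights: teal / rondel centre in w2,w3
def tri(a,ua,c,uc):
    ra=a["W"][:3,:3]@rays(a,[ua])[0]; rc=c["W"][:3,:3]@rays(c,[uc])[0]
    t=np.linalg.lstsq(np.c_[ra,-rc],c["W"][:3,3]-a["W"][:3,3],rcond=None)[0]
    return ((a["W"][:3,3]+ra*t[0]+c["W"][:3,3]+rc*t[1])/2).round(1)
# whole-frame teal mask, and bar-top / narrow shelf corners by minAreaRect of the contour
def cen(s,sel):
    h=cv2.cvtColor(s["p"],cv2.COLOR_RGB2HSV); m=sel(h); m[260:]=0; m[:,:150]=0;m[:,430:]=0
    m=cv2.morphologyEx(m.astype(np.uint8),cv2.MORPH_OPEN,np.ones((3,3),np.uint8)); c=b(m); return cv2.minAreaRect(c)[0],cv2.contourArea(c)
f=lambda h:(h[...,0]>75)&(h[...,0]<105)&(h[...,1]>80)
A,B=cen(w3,f),cen(w2,f); print("teal",A,B,tri(w3,A[0],w2,B[0]))
E
```

```text
rond ((450.97198486328125, -258.6577453613281), 27.89191436767578) (array([ 451.1, -258.8]), 54.7, 53.0, -0.0) z [17.99391238 19.70776496 23.82047938]
shelf (15.0, (array([565.3, 180.6]), 226.7, 148.8, 88.2))
m+ (array([567.1, 249.1]), 111.3, 33.6, -1.8)
m- (array([562.7, 109.1]), 110.8, 33.7, -1.9)
teal ((242.5, 84.0), 1019.5) ((243.5, 172.0), 689.5) [ 522.5 -124.7   17.4]
```

View pics/w2.png

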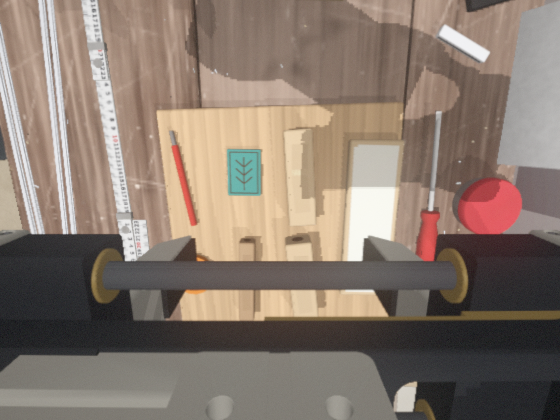

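w2 shows the same parts lower in frame: teal at (244,172), thick bar (300,177), narrow shelf (372,215). Two-view and depth heights agree with the text. Pose readings are noisy, so I'll redo the numbers with the commanded poses.

```bash
cat >> h.py <<'E'
def fix(s,x,y,z,yaw=90):
    """replace the noisy wrist pose by the commanded one"""
    M=np.eye(4); M[:3,:3]=Ro.from_euler('xyz',[180,0,yaw],degrees=True).as_matrix(); M[:3,3]=x,y,z
    s["W"]=M@np.array(bot.calibration("wrist")["tool_from_camera"]); return s
E
cat > meas.py <<'E'
from seg import *
b=lambda m:max(cv2.findContours(m.astype(np.uint8),cv2.RETR_EXTERNAL,cv2.CHAIN_APPROX_NONE)[0],key=cv2.contourArea).reshape(-1,2)
def win(m,r):
    o=np.zeros(m.shape,np.uint8);o[r[0]:r[1],r[2]:r[3]]=m[r[0]:r[1],r[2]:r[3]]
    return cv2.morphologyEx(o,cv2.MORPH_OPEN,np.ones((3,3),np.uint8))
E
python3 - <<'E'
from meas import *
w3=fix(pickle.load(open("w3.pkl","rb")),565,-240,226.7); w1=fix(pickle.load(open("w1.pkl","rb")),565,170,226.7)
print("barN",blob(w3,(301,85),34,55,44),"barF",blob(w3,(303,205),34,55,44),"ush",blob(w3,(377,135),18,34,24))
hsv=cv2.cvtColor(w3["p"],cv2.COLOR_RGB2HSV)
P=onplane(w3,b(win((hsv[...,0]<17)&(hsv[...,1]>130),(165,235,155,215))),17)[:,:2];print("rond",rect(P))
P=onplane(w3,b(win((hsv[...,0]>75)&(hsv[...,0]<105)&(hsv[...,1]>80),(40,130,215,290))),18)[:,:2];print("teal",rect(P))
h1=cv2.cvtColor(w1["p"],cv2.COLOR_RGB2HSV);mk=(h1[...,1]>40)&(h1[...,0]<25)
for r in((92,138,225,340),(210,248,226,332)): print(rect(onplane(w1,b(win(mk,r)),15)[:,:2]))
# independent check of the marks and bars from the side camera
s=pickle.load(open("side0.pkl","rb")); h=cv2.cvtColor(s["p"],cv2.COLOR_RGB2HSV)
print("side barN",blob(s,(305,262),34,55,44),"barF",blob(s,(328,315),34,55,44),"ush",blob(s,(358,285),19,34,24))
P=onplane(s,b(win((h[...,0]>75)&(h[...,0]<105)&(h[...,1]>80),(255,295,255,290))),18)[:,:2];print("side teal",rect(P))
mk=(h[...,1]>60)&(h[...,0]<25)
for r in((190,209,236,292),(158,172,232,286)): print(rect(onplane(s,b(win(mk,r)),15)[:,:2]))
E
```

```text
barN (43.5, (array([ 587.9, -130.7]), 108.7, 32.0, -86.2)) barF (43.7, (array([ 592.3, -260.4]), 109.7, 31.7, -83.7)) ush (23.6, (array([ 674.5, -187.3]), 198.0, 64.2, 89.0))
rond (array([ 451. , -259.1]), 54.7, 53.0, -0.0)
teal (array([ 523.3, -125.7]), 46.7, 35.1, 89.0)
(array([566.8, 250.3]), 111.3, 33.6, -1.8)
(array([562.5, 110.4]), 110.8, 33.7, -1.8)
side barN (42.5, (array([ 586.5, -135.1]), 114.2, 33.5, -86.4)) barF (43.0, (array([ 590.9, -264.2]), 112.1, 34.4, -83.5)) ush (22.9, (array([ 675.1, -189.5]), 199.9, 63.9, 89.0))
side teal (array([ 521.4, -127.5]), 55.6, 38.5, 88.7)
(array([562.9, 109.1]), 110.7, 32.6, -1.6)
(array([567.5, 249. ]), 110.8, 32.0, -1.6)
```

```bash
python3 -m crank '[[[0.5,3.5,0.8,0,0],[0.5,7,1.6,0,-2],[0.5,10,2.2,0,-3.8],[0.5,10.85,2.3,3,-3.8],[0.5,10.85,2.3,7,-3.8],[0.5,10.85,2.3,11,-3.8],[0.5,10.85,2.3,15,-3.8],[0.5,10.85,2.3,15,-3.8],[0.5,10.85,2.3,15,-3.8],[0.5,10.85,2.3,15,-3.8]]]'
python3 -m crank '[[[0.5,0,0,2,0],[0.5,0,0,4,0],[0.5,0,0,5,0],[0.5,0,0,5.57,0],[0.5,0,0,5.57,0],[0,0,0,5.57,0],[0,0,0,5.57,0],[0,0,0,5.57,0],[0,0,0,5.57,0],[0,0,0,5.57,0]]]'
```

```text
time: 4.3
tool_pos: [589.6, -132.1, 79.3]
tcp_rot: [3.138, 0.002, 1.637]
contact_force: [-0.2, 0.3, 0.4]
grip_width: 46.2
finger_force: 0.0
time: 5.3
tool_pos: [588.6, -131.7, 22.0]
tcp_rot: [3.14, 0.001, 1.637]
contact_force: [-0.9, 0.3, 4.9]
grip_width: 31.8
finger_force: 30.0
```

```bash
cat > go.py <<'E'
import sys,numpy as np
# go.py x y z psi  X Y Z PSI -> tool shift cm, turn
a=list(map(float,sys.argv[1:])); p=np.radians(a[3]); d=np.subtract(a[4:7],a[:3])/10
print("x %.2f y %.2f z %.2f turn %.1f"%(d[0]*np.cos(p)+d[1]*np.sin(p), d[0]*np.sin(p)-d[1]*np.cos(p), -d[2], (a[3]-a[7]+180)%360-180))
E
python3 -m crank '[[[0,0,0,-3,0],[0,3,0,-7,-7],[0,7.5,0.1,-10,-15],[0,12,0.1,-12,-23],[0,16.5,0.2,-13,-31],[0,21,0.2,-13,-39],[0,25.5,0.3,-13,-47],[0,30,0.35,-13,-55],[0,34,0.4,-13,-60],[0,36,0.4,-13,-60]]]'
# pose now: tool x 360, y 4, psi 153.8
python3 - <<'E'
import numpy as np
p=np.radians(93.8); print(588+360*np.cos(p)+4*np.sin(p), -131.5+360*np.sin(p)-4*np.cos(p))
E
```

```text
time: 6.3
tool_pos: [567.0, 231.4, 150.4]
tcp_rot: [3.142, -0.001, 2.69]
contact_force: [-0.6, -1.0, -2.4]
grip_width: 31.7
finger_force: 30.0
568.1326017291681 227.97362418673796
```

```bash
python3 go.py 568.13 227.97 151 153.8 567 250 24.5 178.2
```

```text
x 1.07 y 1.93 z 12.65 turn -24.4
```

```bash
python3 -m crank '[[[0,0.5,1,0,-8],[0,1.07,1.93,2,-16],[0,1.07,1.93,5,-24.4],[0,1.07,1.93,8,-24.4],[0,1.07,1.93,10,-24.4],[0,1.07,1.93,11.3,-24.4],[0,1.07,1.93,11.3,-24.4],[0,1.07,1.93,11.3,-24.4],[0,1.07,1.93,11.3,-24.4],[0,1.07,1.93,11.3,-24.4]]]'
python3 - <<'E'
from h import *
print(bot.get_obs()["tool_pos"],np.degrees(bot.get_obs()["tcp_rot"]))
s=snap("side"); cv2.imwrite("pics/s1.png",cv2.resize(s["p"][100:250,180:380,::-1],None,fx=3,fy=3))
E
```

```text
time: 7.3
tool_pos: [567.8, 250.2, 39.4]
tcp_rot: [3.141, 0.002, 3.11]
contact_force: [-0.9, 0.4, -1.5]
grip_width: 32.4
finger_force: 30.0
[567.84221423 250.23273707  39.35569754] [1.79958024e+02 1.30023544e-01 1.78195814e+02]
```

View pics/s1.png

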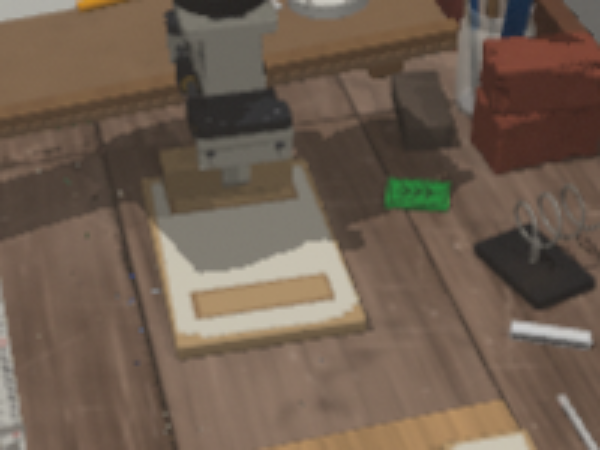

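The bar hangs just over the far mark, aligned with it (crop (230,185)).

```bash
python3 -m crank '[[[0,0,0,0.6,0],[0,0,0,1.1,0],[0,0,0,1.4,0],[0,0,0,1.4,0],[0,0,0,1.4,0],[0.5,0,0,1.4,0],[0.5,0,0,1.4,0],[0.5,0,0,1.4,0],[0.5,0,0,1.4,0],[0.5,0,0,1.4,0]]]'
python3 -m crank '[[[0.5,0,0,-2,0],[0.5,0,0,-5,0],[0.5,0,0,-9,0],[0.5,0,0,-13,0],[0.5,0,0,-16,0],[0.5,0,0,-17,0],[0.5,0,0,-17,0],[0.5,0,0,-17,0],[0.5,0,0,-17,0],[0.5,0,0,-17,0]]]'
python3 go.py 567 250 194 178.2 592 -261 80 96.4
python3 - <<'E'
from seg import *
s=snap("side"); m=blob(s,(260,160),38,58,47); print(m); save(s,"s2.png")
E
```

```text
time: 8.35
tool_pos: [567.1, 250.0, 23.8]
tcp_rot: [-3.142, -0.0, 3.11]
contact_force: [0.2, -0.2, 0.2]
grip_width: 45.9
finger_force: 0.0
time: 9.35
tool_pos: [566.5, 249.8, 192.3]
tcp_rot: [-3.141, -0.003, 3.11]
contact_force: [-0.2, 0.4, -1.1]
grip_width: 45.9
finger_force: 0.0
x -4.10 y -51.00 z 11.40 turn 81.8
(44.9, (array([562. , 239.4]), 109.0, 39.8, -2.8))
```

```bash
python3 -m crank '[[[0.5,-0.3,-4,0,8],[0.5,-0.7,-8.5,0,16],[0.5,-1,-13,0,24],[0.5,-1.4,-17.5,0,32],[0.5,-1.8,-22,0,40],[0.5,-2.1,-26.5,0,48],[0.5,-2.5,-31,0,56],[0.5,-2.8,-35.5,0,64],[0.5,-3.2,-39,0,70],[0.5,-3.2,-40,0,70]]]'
python3 - <<'E'
import numpy as np
p=np.radians(178.2); print(567-32*np.cos(p)-400*np.sin(p), 250-32*np.sin(p)+400*np.cos(p))
E
```

```text
time: 10.4
tool_pos: [586.3, -154.5, 193.2]
tcp_rot: [-3.141, 0.0, 1.883]
contact_force: [0.9, -0.8, -0.3]
grip_width: 45.7
finger_force: 0.0
586.4199063004519 -150.80776843679277
```

```bash
python3 go.py 586.42 -150.81 194 108.2 592 -261 80 96.4
```

```text
x -10.64 y -2.91 z 11.40 turn 11.8
```

```bash
python3 -m crank '[[[0.5,-3.5,-1,0,6],[0.5,-7,-2,2,11.8],[0.5,-10,-2.7,5,11.8],[0.5,-10.64,-2.91,8,11.8],[0.5,-10.64,-2.91,11,11.8],[0.5,-10.64,-2.91,11.4,11.8],[0.5,-10.64,-2.91,11.4,11.8],[0.5,-10.64,-2.91,11.4,11.8],[0.5,-10.64,-2.91,11.4,11.8],[0.5,-10.64,-2.91,11.4,11.8]]]'
python3 -m crank '[[[0.5,0,0,2,0],[0.5,0,0,4,0],[0.5,0,0,5,0],[0.5,0,0,5.9,0],[0.5,0,0,5.9,0],[0,0,0,5.9,0],[0,0,0,5.9,0],[0,0,0,5.9,0],[0,0,0,5.9,0],[0,0,0,5.9,0]]]'
python3 go.py 592 -261 21 96.4 562.7 109.8 24.5 178.2
```

```text
time: 11.4
tool_pos: [592.9, -261.0, 81.7]
tcp_rot: [3.139, 0.002, 1.683]
contact_force: [0.1, -0.3, -0.2]
grip_width: 45.9
finger_force: 0.0
time: 12.4
tool_pos: [592.7, -261.3, 22.0]
tcp_rot: [3.14, 0.001, 1.682]
contact_force: [0.9, -1.1, 5.2]
grip_width: 32.2
finger_force: 30.0
x 37.18 y 1.22 z -0.35 turn -81.8
```

```bash
python3 -m crank '[[[0,0,0,-3,0],[0,2,0,-7,-4],[0,6,0.2,-10,-12],[0,10,0.3,-12,-20],[0,14.5,0.5,-13,-28],[0,19,0.6,-13,-36],[0,23.5,0.8,-13,-44],[0,28,1,-13,-52],[0,32,1.1,-13,-60],[0,32,1.1,-13,-60]]]'
python3 - <<'E'
import numpy as np
p=np.radians(96.4); print(592+320*np.cos(p)+11*np.sin(p), -261+320*np.sin(p)-11*np.cos(p))
E
```

```text
time: 13.4
tool_pos: [565.9, 63.1, 150.6]
tcp_rot: [3.141, -0.002, 2.738]
contact_force: [0.4, 0.4, -1.3]
grip_width: 31.9
finger_force: 30.0
567.2613888047424 58.23189238566043
```

```bash
python3 go.py 567.26 58.23 151 156.4 562.7 109.8 24 178.2
```

```text
x 2.48 y 4.54 z 12.70 turn -21.8
```

```bash
python3 -m crank '[[[0,1,2,0,-8],[0,2,4,0,-16],[0,2.48,4.54,3,-21.8],[0,2.48,4.54,6,-21.8],[0,2.48,4.54,9,-21.8],[0,2.48,4.54,10.5,-21.8],[0,2.48,4.54,11.5,-21.8],[0,2.48,4.54,12.2,-21.8],[0,2.48,4.54,12.7,-21.8],[0,2.48,4.54,12.7,-21.8]]]'
python3 -m crank '[[[0,0,0,0,0],[0.5,0,0,0,0],[0.5,0,0,0,0],[0.5,0,0,0,0],[0.5,0,0,-1,0],[0.5,0,0,-4,0],[0.5,0,0,-8,0],[0.5,0,0,-12,0],[0.5,0,0,-16,0],[0.5,0,0,-18,0]]]'
python3 go.py 562.7 109.8 204 178.2 565 170 226.7 90
```

```text
time: 14.4
tool_pos: [563.4, 109.6, 25.0]
tcp_rot: [3.142, 0.002, 3.11]
contact_force: [-0.6, 0.6, -1.6]
grip_width: 32.1
finger_force: 30.0
time: 15.4
tool_pos: [564.0, 110.0, 208.9]
tcp_rot: [3.141, 0.006, 3.11]
contact_force: [-0.0, -1.1, -0.1]
grip_width: 45.9
finger_force: 0.0
x -0.04 y 6.02 z -2.27 turn 88.2
```

Move to the same look pose as w1 (two calls, since the turn is limited), then measure the bars on the shelf.

```bash
python3 -m crank '[[[1,0,2,-1,8],[1,0,4,-2,16],[1,0,6.02,-2.27,24],[1,0,6.02,-2.27,32],[1,0,6.02,-2.27,40],[1,0,6.02,-2.27,48],[1,0,6.02,-2.27,56],[1,0,6.02,-2.27,64],[1,0,6.02,-2.27,70],[1,0,6.02,-2.27,70]]]'
python3 -m crank '[[[1,0,0,0,6],[1,0,0,0,12],[1,0,0,0,18.2],[1,0,0,0,18.2],[1,0,0,0,18.2],[1,0,0,0,18.2],[1,0,0,0,18.2],[1,0,0,0,18.2],[1,0,0,0,18.2],[1,0,0,0,18.2]]]'
python3 - <<'E'
from meas import *
w=fix(snap("wrist"),565,170,226.7); save(w,"w4.png"); pickle.dump(w,open("w4.pkl","wb"))
for sd in((282,110),(278,231)):
    print(blob(w,sd,36,58,47))
E
```

```text
time: 16.4
tool_pos: [564.6, 170.0, 227.5]
tcp_rot: [3.141, 0.0, 1.888]
contact_force: [-0.4, 0.0, 0.5]
grip_width: 92.1
finger_force: 0.0
time: 17.4
tool_pos: [564.7, 170.0, 226.7]
tcp_rot: [3.142, 0.0, 1.571]
contact_force: [0.1, -0.5, -0.7]
grip_width: 91.8
finger_force: 0.0
(46.7, (array([563.6, 248.2]), 108.5, 31.8, -1.9))
(46.8, (array([561.5, 110.2]), 109.0, 34.5, -1.9))
```

View pics/w4.png

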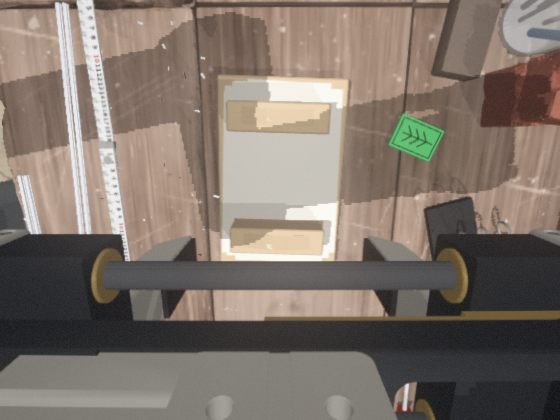

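The bars sit at (278,117) and (277,238), the far one about 3 mm toward −x. I'll cross-check that with the fixed cameras.

```bash
python3 - <<'E'
from meas import *
import sys
for n,seeds in(("side",((260,160),(266,193))),("scene",((262,240),(215,285)))):
    s=snap(n); C=cloud(s); save(s,n+"5.png")
    m=((C[...,2]>38)&(C[...,2]<58)&(C[...,0]>490)&(C[...,0]<640)&(C[...,1]>60)&(C[...,1]<300)).astype(np.uint8)
    m=cv2.morphologyEx(m,cv2.MORPH_OPEN,np.ones((3,3),np.uint8))
    k,L,st,_=cv2.connectedComponentsWithStats(m,connectivity=4)
    for i in range(1,k):
        if st[i,4]>150:
            c=b(L==i); print(n,st[i],np.median(C[...,2][L==i]),rect(onplane(s,c,47)[:,:2]))
E
```

```text
side [234 151  43  13 371] 44.29670040310805 (array([562.3, 239.1]), 108.6, 40.2, -2.5)
side [243 183  48  16 483] 44.61702440744625 (array([560.5, 100.8]), 109.7, 38.1, -1.7)
scene [234 224  52  25 652] 46.72558977172963 (array([558.5, 116.3]), 114.5, 40.2, -1.4)
scene [190 262  57  33 912] 46.39358163224395 (array([559.8, 255.3]), 114.8, 37.9, -1.9)
```

```bash
python3 go.py 565 170 226.7 90 564 249.5 80 178.2
python3 -m crank '[[[0.5,2,0,0,-8],[0.5,5,0,0,-16],[0.5,7.95,-0.1,0,-24],[0.5,7.95,-0.1,2,-32],[0.5,7.95,-0.1,4,-40],[0.5,7.95,-0.1,6,-48],[0.5,7.95,-0.1,8,-56],[0.5,7.95,-0.1,10,-64],[0.5,7.95,-0.1,12,-70],[0.5,7.95,-0.1,12,-70]]]'
python3 -m crank '[[[0.5,0,0,0,-6],[0.5,0,0,0,-12],[0.5,0,0,0,-18.2],[0.5,0,0,2.5,-18.2],[0.5,0,0,5,-18.2],[0.5,0,0,7,-18.2],[0.5,0,0,8.2,-18.2],[0.5,0,0,8.2,-18.2],[0,0,0,8.2,-18.2],[0,0,0,8.2,-18.2]]]'
python3 go.py 564 249.5 24.7 178.2 567.5 250.3 24.7 178.2
```

```text
x 7.95 y -0.10 z 14.67 turn -88.2
time: 18.55
tool_pos: [562.0, 249.0, 103.9]
tcp_rot: [-3.138, -0.005, 2.793]
contact_force: [-0.1, 0.3, 0.3]
grip_width: 46.1
finger_force: 0.0
time: 19.55
tool_pos: [564.7, 249.8, 26.2]
tcp_rot: [3.141, 0.003, 3.11]
contact_force: [-0.7, 0.2, -0.0]
grip_width: 34.4
finger_force: 0.0
x -0.35 y 0.09 z -0.00 turn 0.0
```

```bash
python3 -m crank '[[[0,0,0,0,0],[0,0,0,0,0],[0,0,0,-0.4,0],[0,-0.2,0.1,-0.4,0],[0,-0.35,0.1,-0.4,0],[0,-0.35,0.1,-0.4,0],[0,-0.35,0.1,0,0],[0,-0.35,0.1,0,0],[0,-0.35,0.1,0,0],[0,-0.35,0.1,0,0]]]'
python3 -m crank '[[[0.5,-0.35,0.1,0,0],[0.5,0,0,0,0],[0.5,0,0,0,0],[0.5,0,0,-1,0],[0.5,0,0,-4,0],[0.5,0,0,-8,0],[0.5,0,0,-12,0],[0.5,0,0,-16,0],[0.5,0,0,-17.5,0],[0.5,0,0,-17.5,0]]]'
```

```text
time: 20.55
tool_pos: [567.5, 250.4, 26.0]
tcp_rot: [3.141, 0.001, 3.11]
contact_force: [-2.4, -0.9, 8.5]
grip_width: 31.4
finger_force: 30.0
time: 21.55
tool_pos: [568.5, 250.8, 203.5]
tcp_rot: [3.139, 0.006, 3.11]
contact_force: [-0.0, 0.3, -0.3]
grip_width: 45.7
finger_force: 0.0
```

I mistyped row 1 of that second call: the shift was repeated while the fingers opened. I'll check where the bar ended up.

```bash
python3 go.py 567.5 250.5 199.7 178.2 565 170 226.7 90
python3 -m crank '[[[1,0,-3,-2,8],[1,0,-6,-2.7,16],[1,0,-8.05,-2.7,24],[1,0,-8.05,-2.7,32],[1,0,-8.05,-2.7,40],[1,0,-8.05,-2.7,48],[1,0,-8.05,-2.7,56],[1,0,-8.05,-2.7,64],[1,0,-8.05,-2.7,70],[1,0,-8.05,-2.7,70]]]'
python3 -m crank '[[[1,0,0,0,6],[1,0,0,0,12],[1,0,0,0,18.2],[1,0,0,0,18.2],[1,0,0,0,18.2],[1,0,0,0,18.2],[1,0,0,0,18.2],[1,0,0,0,18.2],[1,0,0,0,18.2],[1,0,0,0,18.2]]]'
python3 - <<'E'
from meas import *
w=fix(snap("wrist"),565,170,226.7); print(w["W"][0,3]); pickle.dump(w,open("w5.pkl","wb"))
for sd in((282,110),(278,231)): print(blob(w,sd,36,58,47))
print(bot.get_obs()["tool_pos"])
cv2.imwrite("pics/w5.png",cv2.resize(w["p"][65:270,190:370,::-1],None,fx=3,fy=2.9))
E
```

```text
x -0.00 y -8.05 z -2.70 turn 88.2
time: 22.55
tool_pos: [564.0, 169.8, 225.2]
tcp_rot: [-3.139, -0.0, 1.888]
contact_force: [-0.3, 0.7, 0.5]
grip_width: 91.6
finger_force: 0.0
time: 23.55
tool_pos: [564.7, 169.9, 226.8]
tcp_rot: [3.141, 0.0, 1.571]
contact_force: [0.8, 0.5, 0.1]
grip_width: 92.2
finger_force: 0.0
564.5481624695717
(46.6, (array([566.1, 248.7]), 109.1, 31.8, -1.9))
(46.8, (array([561.5, 110.3]), 109.0, 34.4, -1.9))
[564.6750393  169.93679878 226.76858099]
```

View pics/w5.png

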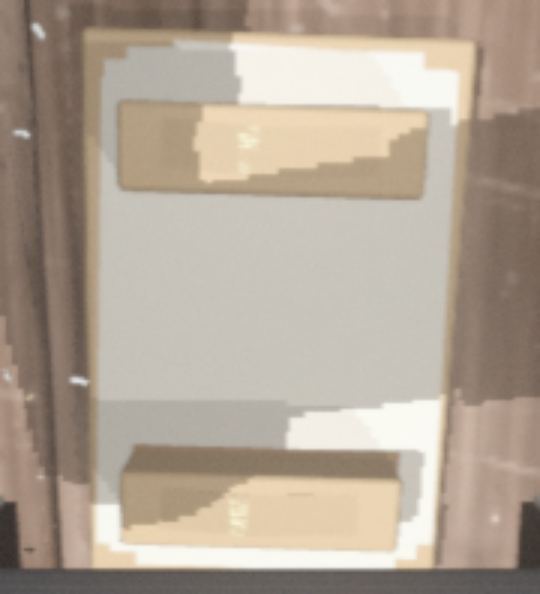

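Both bars now cover their marks within 1–2 mm (crop (272,148) and (262,510)). Next the teal glass.

```bash
python3 -m crank '[[[0.65,-4,-0.6,0,0],[0.65,-8,-1.2,0,0],[0.65,-12,-1.8,0,1],[0.65,-16,-2.4,0,1],[0.65,-20,-3,0,1],[0.65,-24,-3.6,0,1],[0.65,-28,-4.2,3,1],[0.65,-29.6,-4.3,7,1],[0.65,-29.6,-4.3,11,1],[0.65,-29.6,-4.3,15,1]]]'
python3 -m crank '[[[0.65,0,0,1.5,0],[0.65,0,0,3,0],[0.65,0,0,4.5,0],[0.65,0,0,5.5,0],[0.65,0,0,6.1,0],[0.65,0,0,6.27,0],[0.65,0,0,6.27,0],[0.65,0,0,6.27,0],[0.65,0,0,6.27,0],[0.65,0,0,6.27,0]]]'
```

```text
time: 24.6
tool_pos: [521.6, -127.1, 75.6]
tcp_rot: [3.14, 0.0, 1.552]
contact_force: [0.4, -0.5, -1.1]
grip_width: 60.0
finger_force: 0.0
time: 25.6
tool_pos: [522.0, -126.2, 14.5]
tcp_rot: [3.141, 0.0, 1.553]
contact_force: [0.7, -0.4, 0.3]
grip_width: 59.9
finger_force: 0.0
```

```bash
python3 -m crank '[[[0.65,0,0,0.08,0],[0,0,0,0.08,0],[0,0,0,0.08,0],[0,0,0,0.08,0],[0,0,0,0.08,0],[0,0,0,0.08,0],[0,0,0,0.08,0],[0,0,0,-1,0],[0,0,0,-3,0],[0,0,0,-3,0]]]'
python3 go.py 522 -126 44 89 564.7 179.7 17 88.2
```

```text
time: 26.6
tool_pos: [523.4, -126.7, 46.7]
tcp_rot: [3.137, 0.002, 1.553]
contact_force: [0.6, -0.8, 0.4]
grip_width: 39.3
finger_force: 30.0
x 30.64 y 3.74 z 2.70 turn 0.8
```

```bash
python3 -m crank '[[[0,0,0,-3,0],[0,3,0.4,-6,0],[0,7,0.9,-8,0],[0,11,1.4,-9,0.8],[0,15,1.9,-9,0.8],[0,19,2.4,-9,0.8],[0,23,2.9,-9,0.8],[0,27,3.3,-9,0.8],[0,30,3.74,-9,0.8],[0,30.64,3.74,-9,0.8]]]'
python3 -m crank '[[[0,0,0,1,0],[0,0,0,4,0],[0,0,0,7,0],[0,0,0,9.5,0],[0,0,0,11,0],[0,0,0,11.5,0],[0,0,0,11.72,0],[0,0,0,11.72,0],[0,0,0,11.72,0],[0,0,0,11.72,0]]]'
python3 -m crank '[[[0.55,0,0,0,0],[0.55,0,0,0,0],[0.55,0,0,0,0],[0.55,0,0,0,0],[0.55,0,0,-2,0],[0.55,0,0,-5,0],[0.55,0,0,-9,0],[0.55,0,0,-13,0],[0.55,0,0,-17,0],[0.55,0,0,-19,0]]]'
```

```text
time: 27.6
tool_pos: [564.3, 182.8, 133.7]
tcp_rot: [3.141, -0.001, 1.543]
contact_force: [0.3, -1.2, -0.9]
grip_width: 39.6
finger_force: 30.0
time: 28.6
tool_pos: [565.0, 179.7, 17.7]
tcp_rot: [3.14, -0.0, 1.539]
contact_force: [-0.2, 0.7, -0.7]
grip_width: 38.8
finger_force: 30.0
time: 29.6
tool_pos: [565.6, 179.9, 211.0]
tcp_rot: [3.136, -0.001, 1.539]
contact_force: [-0.4, -0.0, 0.9]
grip_width: 50.6
finger_force: 0.0
```

```bash
python3 - <<'E'
from meas import *
w=fix(snap("wrist"),564.7,179.7,206.8,88.2); pickle.dump(w,open("w6.pkl","wb")); save(w,"w6.png")
h=cv2.cvtColor(w["p"],cv2.COLOR_RGB2HSV); m=win((h[...,0]>75)&(h[...,0]<105)&(h[...,1]>60),(60,240,210,350))
c=b(m); print(cv2.boundingRect(c),rect(onplane(w,c,21)[:,:2]),np.median(cloud(w)[m>0][:,2]))
E
python3 go.py 564.7 179.7 206.8 88.2 674.7 -188 100 89
```

```text
(260, 164, 35, 48) (array([562.2, 180.5]), 54.6, 38.2, 88.7) 16.540094579872004
x -36.41 y 12.15 z 10.68 turn -0.8
```

```bash
python3 - <<'E'
from meas import *
w=fix(pickle.load(open("w3.pkl","rb")),565,-240,226.7); C=cloud(w)
h=cv2.cvtColor(w["p"],cv2.COLOR_RGB2HSV); m=((h[...,0]<8)|(h[...,0]>172))&(h[...,1]>120); m[:, :418]=0; m[215:]=0; m[:,455:]=0
P=C[m>0]; 
for y in range(-240,-150,10):
    q=P[(P[:,1]>=y)&(P[:,1]<y+10)]
    if len(q): print(y,len(q),q[:,0].min().round(1),q[:,2].max().round(1))
print(C[100,400:445:4][:,[0,2]].round(0).tolist())
E
```

```text
-240 187 742.7 27.2
-230 188 742.4 27.8
-220 188 742.8 26.7
-210 171 743.3 25.5
-200 137 744.4 23.2
-190 153 741.8 25.0
-180 83 564.6 384.3
[[700.0, 24.0], [705.0, 23.0], [719.0, -3.0], [723.0, -1.0], [728.0, -1.0], [733.0, -1.0], [738.0, -1.0], [743.0, -1.0], [748.0, -2.0], [752.0, 0.0], [750.0, 14.0], [752.0, 17.0]]
```

```bash
python3 -m crank '[[[0.87,-4,1.3,0,0],[0.87,-8,2.6,0,0],[0.87,-12.5,4.1,0,-0.8],[0.87,-17,5.6,0,-0.8],[0.87,-21.5,7.1,0,-0.8],[0.87,-26,8.6,0,-0.8],[0.87,-30,10,1,-0.8],[0.87,-34,11.4,4,-0.8],[0.87,-36.41,12.15,7,-0.8],[0.87,-36.41,12.15,10.68,-0.8]]]'
python3 -m crank '[[[0.87,0,0,1,0],[0.87,0,0,3,0],[0.87,0,0,5,0],[0.87,0,0,7,0],[0.87,0,0,8,0],[0.87,0,0,8.6,0],[0.87,0,0,8.6,0],[0.87,0,0,8.6,0],[0.87,0,0,8.6,0],[0.87,0,0,8.6,0]]]'
python3 -m crank '[[[0,0,0,0,0],[0,0,0,0,0],[0,0,0,0,0],[0,0,0,0,0],[0,0,0,0,0],[0,0,0,0,0],[0,0,0,0,0],[0,0,0,-0.5,0],[0,0,0,-1,0],[0,0,0,-1,0]]]'
python3 go.py 674.7 -188 24.1 89 564.7 180 160 88.2
```

```text
time: 30.65
tool_pos: [674.8, -192.7, 98.4]
tcp_rot: [3.14, 0.002, 1.549]
contact_force: [0.3, -0.3, 0.4]
grip_width: 80.0
finger_force: 0.0
time: 31.65
tool_pos: [674.9, -188.3, 15.0]
tcp_rot: [3.14, 0.0, 1.553]
contact_force: [0.2, 0.2, 0.0]
grip_width: 80.1
finger_force: 0.0
time: 32.65
tool_pos: [674.4, -188.2, 24.5]
tcp_rot: [3.141, 0.0, 1.553]
contact_force: [0.1, -1.2, -3.0]
grip_width: 63.6
finger_force: 30.0
x 36.60 y -11.64 z -13.59 turn 0.8
```

```bash
python3 -m crank '[[[0,0,0,-3,0],[0,0,0,-7,0],[0,3,-1,-11,0],[0,6.5,-2.1,-13.5,0],[0,10.5,-3.3,-13.5,0.8],[0,14.5,-4.6,-13.5,0.8],[0,18.5,-5.9,-13.5,0.8],[0,22.5,-7.1,-13.5,0.8],[0,26,-8.3,-13.5,0.8],[0,28,-8.9,-13.5,0.8]]]'
python3 -m crank '[[[0,3,-1,0,0],[0,6,-2,0,0],[0,8,-2.6,0,0],[0,8.6,-2.74,0,0],[0,8.6,-2.74,2,0],[0,8.6,-2.74,5,0],[0,8.6,-2.74,7.5,0],[0,8.6,-2.74,9,0],[0,8.6,-2.74,9.5,0],[0,8.6,-2.74,9.5,0]]]'
python3 - <<'E'
import numpy as np
x,y=674.7,-188
for a,b,p in((280,-89,89),(86,-27.4,88.2)):
    p=np.radians(p); x,y=x+a*np.cos(p)+b*np.sin(p), y+a*np.sin(p)-b*np.cos(p)
print(x,y)
from h import *
s=snap("side"); cv2.imwrite("pics/s7.png",cv2.resize(s["p"][100:250,180:380,::-1],None,fx=3,fy=3))
E
```

```text
time: 33.65
tool_pos: [588.7, 96.2, 159.0]
tcp_rot: [-3.14, -0.001, 1.542]
contact_force: [0.8, -0.3, -3.3]
grip_width: 63.7
finger_force: 30.0
time: 34.65
tool_pos: [565.6, 179.5, 63.5]
tcp_rot: [-3.14, 0.001, 1.539]
contact_force: [-0.8, -0.3, -3.2]
grip_width: 63.3
finger_force: 30.0
565.9150744602186 180.3288378069014
```

View pics/s7.png

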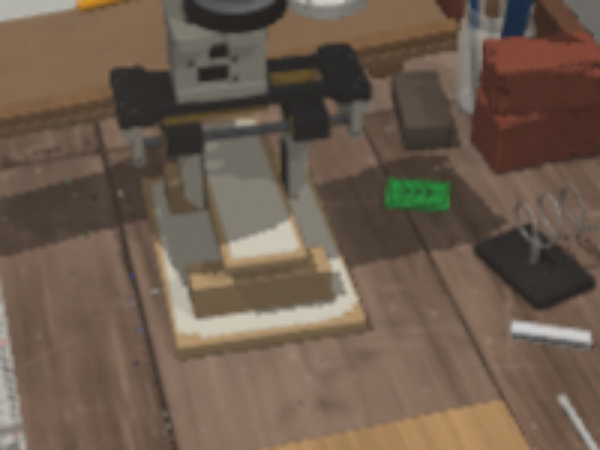

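The narrow shelf is level and in line above the bars (crop (250,200)). I'll lower and release it.

```bash
python3 -m crank '[[[0,0,-0.1,0.5,0],[0,0,-0.1,0.9,0],[0,0,-0.1,1.2,0],[0,0,-0.1,1.4,0],[0,0,-0.1,1.5,0],[0,0,-0.1,1.5,0],[0,0,-0.1,1.5,0],[0,0,-0.1,1.5,0],[0,0,-0.1,1.5,0],[0,0,-0.1,1.5,0]]]'
python3 -m crank '[[[0.82,0,0,0,0],[0.82,0,0,0,0],[0.82,0,0,0,0],[0.82,0,0,0,0],[0.82,0,0,-1,0],[0.82,0,0,-4,0],[0.82,0,0,-8,0],[0.82,0,0,-12,0],[0.82,0,0,-15,0],[0.82,0,0,-16,0]]]'
python3 go.py 564.9 180.3 209.1 88.2 565 170 226.7 90
python3 go.py 565 170 226.7 90 451 -259.3 226.7 90
```

```text
time: 35.7
tool_pos: [564.6, 180.3, 49.3]
tcp_rot: [3.141, -0.0, 1.539]
contact_force: [-2.2, -0.7, 2.2]
grip_width: 63.5
finger_force: 30.0
time: 36.7
tool_pos: [566.2, 180.6, 213.7]
tcp_rot: [3.134, -0.002, 1.539]
contact_force: [0.7, 0.4, -0.5]
grip_width: 75.0
finger_force: 0.0
x -1.03 y 0.04 z -1.76 turn -1.8
x -42.93 y -11.40 z -0.00 turn 0.0
```

```bash
python3 -m crank '[[[0.8,-0.5,0,-1,0],[0.8,-1.03,0.04,-1.76,-1.8],[0.8,-1.03,0.04,-1.76,-1.8],[0.8,-1.03,0.04,-1.76,-1.8],[0.8,-1.03,0.04,-1.76,-1.8],[0.8,-1.03,0.04,-1.76,-1.8],[0.8,-1.03,0.04,-1.76,-1.8],[0.8,-1.03,0.04,-1.76,-1.8],[0.8,-1.03,0.04,-1.76,-1.8],[0.8,-1.03,0.04,-1.76,-1.8]]]'
python3 - <<'E'
from meas import *
w=fix(snap("wrist"),565,170,226.7); pickle.dump(w,open("w8.pkl","wb")); cv2.imwrite("pics/w8.png",cv2.resize(w["p"][50:280,170:390,::-1],None,fx=2.5,fy=2.5))
print(blob(w,(280,160),53,70,59)); C=cloud(w); m=(C[...,2]>53)&(C[...,2]<70)
for sl in (slice(90,120),slice(150,180),slice(200,230)): print(np.median(C[sl,265:295,2]))
E
```

```text
time: 37.7
tool_pos: [564.7, 169.9, 226.6]
tcp_rot: [3.142, 0.0, 1.571]
contact_force: [0.4, 0.1, 0.3]
grip_width: 73.4
finger_force: 0.0
(58.9, (array([565. , 185.5]), 192.4, 63.4, 88.2))
58.925878894269175
59.01000799324055
59.03972611677281
```

View pics/w8.png

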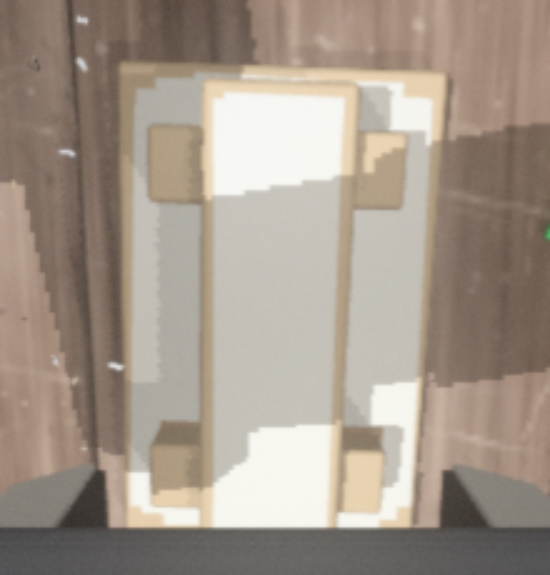

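The narrow shelf bridges both bars, level at z = 59, centred within about 1.5 mm (crop (280,300)). Now the rondel.

```bash
python3 -m crank '[[[0.8,-4,-1.1,0,0],[0.8,-8.5,-2.3,0,0],[0.8,-13,-3.5,0,0],[0.8,-17.5,-4.7,0,0],[0.8,-22,-5.9,0,0],[0.8,-26.5,-7.1,0,0],[0.8,-31,-8.3,0,0],[0.8,-35.5,-9.5,0,0],[0.8,-39.5,-10.5,0,0],[0.8,-42.93,-11.4,0,0]]]'
python3 -m crank '[[[0.8,0,0,2,0],[0.8,0,0,6,0],[0.8,0,0,10,0],[0.8,0,0,14,0],[0.8,0,0,17,0],[0.8,0,0,19,0],[0.8,0,0,20.5,0],[0.8,0,0,21.2,0],[0.8,0,0,21.2,0],[0.8,0,0,21.2,0]]]'
python3 -m crank '[[[0,0,0,0.1,0],[0,0,0,0.1,0],[0,0,0,0.1,0],[0,0,0,0.1,0],[0,0,0,0.1,0],[0,0,0,0.1,0],[0,0,0,0.1,0],[0,0,0,-0.5,0],[0,0,0,-2,0],[0,0,0,-2,0]]]'
python3 go.py 451 -259.3 34.7 90 564.9 180.3 60.7 90
```

```text
time: 38.75
tool_pos: [449.9, -261.6, 226.9]
tcp_rot: [3.141, 0.001, 1.57]
contact_force: [0.8, 0.7, -0.5]
grip_width: 73.4
finger_force: 0.0
time: 39.75
tool_pos: [451.2, -259.7, 15.3]
tcp_rot: [3.141, 0.001, 1.571]
contact_force: [0.8, -0.6, -0.1]
grip_width: 73.2
finger_force: 0.0
time: 40.75
tool_pos: [451.5, -260.0, 36.0]
tcp_rot: [3.139, 0.002, 1.571]
contact_force: [0.2, -0.5, -0.0]
grip_width: 51.9
finger_force: 30.0
x 43.96 y 11.39 z -2.60 turn 0.0
```

```bash
python3 -m crank '[[[0,0,0,-3,0],[0,3,0.8,-7,0],[0,7,1.8,-10,0],[0,11,2.9,-11,0],[0,15,3.9,-11,0],[0,19,4.9,-11,0],[0,23,6,-11,0],[0,27,7,-11,0],[0,30,7.8,-11,0],[0,30,7.8,-11,0]]]'
python3 -m crank '[[[0,3,0.8,0,0],[0,7,1.8,0,0],[0,10,2.6,0,0],[0,13,3.4,0,0],[0,13.96,3.59,0,0],[0,13.96,3.59,2,0],[0,13.96,3.59,4.5,0],[0,13.96,3.59,6.3,0],[0,13.96,3.59,7,0],[0,13.96,3.59,7,0]]]'
python3 - <<'E'
from h import *
s=snap("side"); cv2.imwrite("pics/s9.png",cv2.resize(s["p"][100:250,180:380,::-1],None,fx=3,fy=3))
E
```

```text
time: 41.75
tool_pos: [529.0, 44.0, 144.0]
tcp_rot: [-3.141, -0.001, 1.575]
contact_force: [-0.3, -0.3, 0.0]
grip_width: 52.2
finger_force: 30.0
time: 42.75
tool_pos: [564.0, 179.1, 73.6]
tcp_rot: [-3.139, 0.001, 1.57]
contact_force: [-0.0, 0.1, -0.7]
grip_width: 51.8
finger_force: 30.0
```

View pics/s9.png

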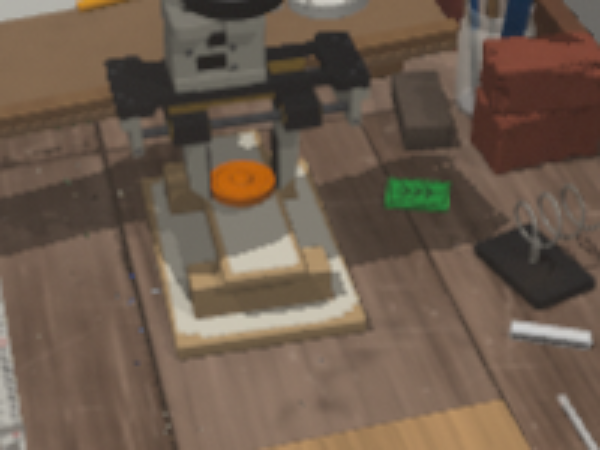

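The rondel is held level over the middle of the top tier (crop (242,182)). I'll lower and release it.

```bash
python3 -m crank '[[[0,0,0,0.5,0],[0,0,0,0.9,0],[0,0,0,1.2,0],[0,0,0,1.35,0],[0,0,0,1.4,0],[0,0,0,1.4,0],[0,0,0,1.4,0],[0.75,0,0,1.4,0],[0.75,0,0,1.4,0],[0.75,0,0,1.4,0]]]'
python3 -m crank '[[[0.75,0,0,0,0],[0.75,0,0,-1,0],[0.75,0,0,-3,0],[0.75,0,0,-7,0],[0.75,0,0,-11,0],[0.75,0,0,-15,0],[0.75,-1,0,-17,0],[0.75,-3,0,-17,0],[0.75,-5,0,-17,0],[0.75,-5,0,-17,0]]]'
python3 -m crank '[[[1,0,0,0,0],[1,0,0,0,0],[1,0,0,0,0],[1,0,0,0,0],[1,0,0,0,0],[1,0,0,0,0],[1,0,0,0,0],[1,0,0,0,0],[1,0,0,0,0],[1,0,0,0,0]]]'
python3 - <<'E'
from meas import *
w=fix(snap("wrist"),564.9,130.3,230.7); h=cv2.cvtColor(w["p"],cv2.COLOR_RGB2HSV)
c=b(win((h[...,0]<17)&(h[...,1]>130),(60,240,230,330))); print("rondel",rect(onplane(w,c,64)[:,:2]))
print("ush",blob(w,(280,60),53,70,59))
s=snap("side"); o=np.vstack([cv2.resize(w["p"][0:250,150:400],(500,500))]); cv2.imwrite("pics/f.png",np.hstack([o,cv2.resize(s["p"][120:420,180:460],(300,500))])[...,::-1])
E
```

```text
time: 43.8
tool_pos: [564.7, 180.3, 60.4]
tcp_rot: [3.141, -0.0, 1.571]
contact_force: [-0.7, -0.5, 0.1]
grip_width: 67.4
finger_force: 0.0
time: 44.8
tool_pos: [564.8, 128.4, 231.7]
tcp_rot: [3.14, 0.001, 1.569]
contact_force: [-0.8, 0.8, 0.3]
grip_width: 68.4
finger_force: 0.0
time: 45.8
tool_pos: [564.6, 130.2, 230.6]
tcp_rot: [3.141, -0.0, 1.571]
contact_force: [0.1, 0.5, 0.2]
grip_width: 91.9
finger_force: 0.0
rondel (array([564.3, 180.9]), 52.1, 51.9, -0.1)
ush (59.1, (array([564.9, 181.9]), 197.7, 63.5, 88.3))
```

View pics/f.png

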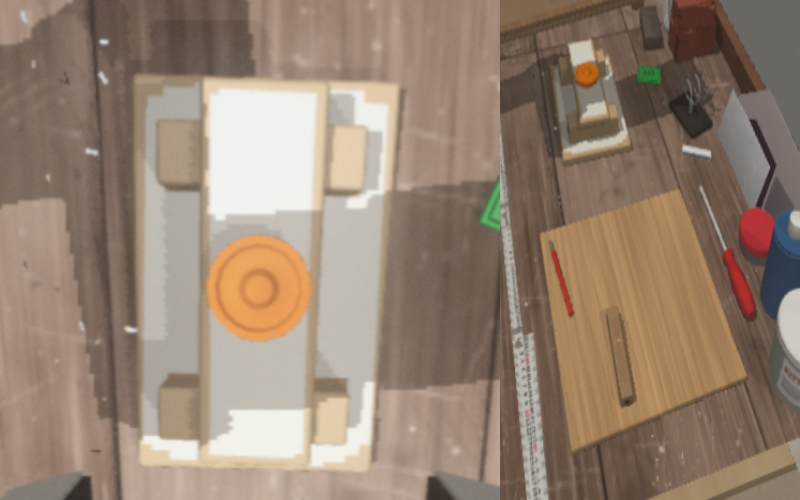

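The rondel is centred on the top tier (259,287), within about 1 mm, and the tiers are stacked square. The pencil and thin bar still lie on the board, so I'm handing the job in.

```bash
python3 -c "
from plant import bot
print(bot.close_job())"
```

```text
the job is handed in; nothing more can be done
None
```

The kiln load is built as asked and handed in at about 46 s, with every placed part measured within about 1–3 mm of its target; the teal glass was last measured before the narrow shelf covered it, and the thin bar and pencil are still on the board.

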